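# Load two manifold bars as a pair and latch the leak-tester carriage

### The arm

A 7-joint arm with a two-finger parallel gripper is mounted at the origin on the work surface. World frame = base frame: x ahead of the robot, y to its left, z up, the work surface at z = 0. Lengths are in m, angles in degrees, forces in N, time in s.
With the tool pointing down it reaches from about 0.425 to 0.95 m from the base axis. Payload 4.7 kg.
Tool frame: the origin (TCP) lies midway between the tips of the shut fingers; the grasp point (between the pads) lies arm.tcp_to_grasp behind it (arm.tcp_to_grasp is the distance from the TCP to the grasp point, in m); x points along the fingers, z is the direction in which the jaws open and shut, and the axes are right-handed (so a half turn about x gives the same grasp; the last joint's range is limited). The gripper opens to 85 mm and grips with 20 to 120 N. Pads are 22 mm wide; open, the fingers measure 114 mm over their backs; the gripper's body (76 mm by 85 mm) begins 54 mm behind the grasp point. The pads swing forward as they close: fully open they stand 13 mm farther back than shut.
Start: joints at [-72.588, 26.849, -2.785, 87.806, 1.381, 65.374, -4.715], TCP at [0.22, 0.638, 0.231] pointing down, gripper open.
Joint ranges: [-148.3, 148.3], [-19.14, 114.17], [-79.39, 73.82], [5.75, 140.21], [-59.74, 239.74], [12.07, 113.84], [-152.46, 152.46]. Speed limits (degrees/s): [147.25, 147.25, 180, 180, 180, 180, 180].

### API

Orientations are given as a 3x3 rotation matrix whose columns are the frame's x, y, z axes.
In Python, from rig import sensors, get_image, calibration, job_done, models, arm gives the robot as it stands.
- The arm moves only by the shell command python3 -m jog 'ROWS' [FORCE]. ROWS is a JSON object of lists of equal length, an entry for each row: "claw": the closure, from 0 (fully open) to 1 (shut); "travel": the shift along the tool's x, y, z scaled (see below), a list of three; "roll": the turn about the tool's x scaled (see below). A call has 1 to 5 rows; each row shifts and turns the pose as measured when the row begins, along the tool's axes as they then stand; what a row does not reach is not made up. The controller multiplies each number of a shift by 25 mm and each number of a turn by 90 degrees. A row lasts 1/10 s, in which the tool goes at most 50 mm and 8.59 degrees, less where a joint would pass 70% of its speed; a pose out of reach is approached as far as the arm can. A call with a number of a shift or a turn outside -1 to 1 is refused whole. A call with a gripper value outside its range is refused whole. The fingers move at their own pace and stop on an object; FORCE is the grip in N (left out, the last holds). Time passes only in rows, so rows that do not move let the fingers close. It gives the time, the measured TCP pose, the force and the opening at its end, in the units of the state.
- sensors.read_state(): the state, without advancing time (a new reading comes with each control period).
- get_image(name): name is "scene" or "side" or "wrist"; returns (picture, depth): 480x640x3 uint8, red, green, blue; 480x640 float32, m along the optical axis (not along the pixel's ray), 0 where there is no reading.
- calibration(name): a dict with "fov_y" (degrees; the focal length in pixels is half the picture's height over the tangent of half this angle, whatever the lens; pixels are square), "cx", "cy" (the principal point, pixels), "xyz" and "rotation" of the camera in the world; the wrist camera has in their place "hand_eye" (4x4, takes a point from camera to tool coordinates, whose origin is the TCP and whose axes are the tool frame's). Camera axes: x right, y down, z forward; pixel columns grow to the right and rows downward; lengths in m; the calibration is good to about 2 mm. A picture is of the moment at which its call begins: read the wrist's pose just before it. calibration takes no time and is no camera call.
- job_done(): hands the job in, once; it reports no verdict.
Trained networks look in the newest picture that a camera, given by its name, has taken for a name from the list of things; names that differ only in an ending like _2 or _b are one class to them, and where a whole thing is asked for, a point or a joint stands for the part that bears it (a point fixed in the world has none). Each returns a list of dicts, best first, with "confidence" (0 to 1); they miss things now and then, are a little off and sometimes report something else, mostly with a low value. They report only what shows in the picture. A call takes as long as a camera call. They do not tell look-alikes from the thing itself.
- models.search_frame(camera, target): "at" ([column, row] in pixels, amid what is visible of it).
The state is a dict: "clock": time; "q": joint angles; "dq": joint speeds; "joint_torque": joint torques, N m; "tcp_pos": TCP position; "ee_rot": TCP orientation; "ft_force": force on the tool from outside, world axes, zero at the start; "moment": the same for the moment, N m; "finger_gap": finger opening in m.
Only numpy, scipy, OpenCV 4.12 (cv2) and the standard library are available. Lean on these libraries where they do the work, as an engineer would, in place of code of your own. Each camera call takes 0.05 s, during which the arm holds its last target.

### The job

Pick up the two long manifold bars from the grey stand together in one grasp, and lay them gently, without dropping them, side by side with their black ports up in the pocket of the leak tester's carriage. Let go of them, then push the carriage's upright plate towards the test head until the sprung pawl clicks in behind the carriage and holds it there. Leave the other things on the bench where they are.

Things in the scene. Friction and masses are not known exactly. Their poses are not given: they have to be found in the camera images.
- bar_a: One of two identical manifold bars: plain aluminium, 100 long (its x) x 18 wide (y) x 22 high (z), about 130 g, with two black round port collars of 14 diameter on top at x = -34 and +34 that reach 35 above the underside. The middle 50 of its length is free on top and on both sides. Origin at the centre of its underside, z up. It starts on the stand, parallel to the other bar, with a gap of 4 to 10 between them; either end and either bar may go either way.
- bar_b: The second manifold bar, the same in everything as bar_a.
- stand: Fixed grey plastic stand, 100 (x) x 85 (y). Two cross saddles, 14 thick and 80 wide, at x = -36 and +36, their flat tops 31 above the bench, carry the bars, which lie along x. Between the saddles the stand is only 8 high. Origin at the centre of its underside on the bench. It has no walls beside the bars.
- tester: Fixed leak tester, 285 x 130: an aluminium base plate 12 thick with two rails, and at its +x end a grey test head (x = 107 to 153, 110 wide, 82 high; with knob and round gauge on top up to 118). The carriage slides on it along the tester's +x, away from the robot. Origin on the bench. A steel pawl lies low on its -y side (x = -20 to 40, y = -65 to -33, top 33 above the bench).
- deck (a point): Point on the carriage: centre of the pocket's flat floor, 36 above the bench; x along the carriage's travel (towards the test head), z up. The bars lie along x. The pocket holds the pair loosely: 114 long (x = -58 to +58), 45 wide (y = -22.5 to +22.5). Its side lips, 4 thick and 10 high, stand only at x = -55 to -37 and +37 to +55; the middle of each side is open, the deck itself being 60 wide. The far end has 10 high stops; the near end is the push plate.
- push_plate (a point): Point on the near face (the face away from the test head) of the upright steel push plate, at mid-width, 15 below its top edge. The plate is 50 wide, 6 thick and stands 40 above the deck (top 76 above the bench). Push it along the deck's +x. Moves with the carriage.
- carriage (a joint): Travel of the carriage in m, growing towards the test head: starts between 0 and 0.02, the pawl clicks in at about 0.070, hard stop at 0.080. Sliding friction 2 N and a return spring of 60 N/m; with the pawl some 8 to 10 N are needed near the end. Let go short of the click it slides back to about 0.03; after the click it rests at about 0.070.
- pawl (a joint): Angle of the sprung pawl in rad: 0 at rest (tip leaning in, so also when it has clicked in behind the carriage's tooth), up to about 0.25 while the tooth passes and pushes it outward. It works by itself and needs no handling.
- short_bar: Bystander: single short manifold bar, 50 x 18 x 22 with one port collar, on the bench. Origin under its centre.
- regulator: Bystander: black pressure regulator, 64 x 34, 68 high. Origin under its centre.
- gauge: Bystander: round black gauge lying face up, 42 diameter, 25 high, with a brass stem. Origin under its dial.
- tee: Bystander: steel tee fitting, 72 x 37, 18 high. Origin under its centre.
There are look-alikes about, which are no part of the job. Leave any green or yellow look-alike of the bar_a alone.

How it is judged (in metres and radians):
On the way, in this order (a step that is already met when the one before it is completed fails the run):
1. both long bars are off the stand at the same time, held side by side by the fingers (height (world z) of each of bar_a, bar_b above 0.045 m and distance between bar_a and bar_b below 0.026 m and contact force between each of bar_a, bar_b and the fingers above 0.5 N), for 0.2 s.
2. both bars lie flat in the carriage's pocket, released, before the carriage is pushed home (z of bar_a in the frame of deck between -0.004 and 0.004 m and x of bar_a in the frame of deck between -0.01 and 0.01 m and y of bar_a in the frame of deck between -0.017 and 0.017 m and angle between each of bar_a, bar_b's own z axis and vertical below 0.08 rad and angle between the x axis of each of bar_a, bar_b and the x axis of deck, either way round below 0.12 rad and z of bar_b in the frame of deck between -0.004 and 0.004 m and x of bar_b in the frame of deck between -0.01 and 0.01 m and y of bar_b in the frame of deck between -0.017 and 0.017 m and contact force between each of bar_a, bar_b and the fingers below 0.05 N and value of joint carriage below 0.06 m), for 0.2 s.
3. the carriage is past the click and the pawl has dropped in behind it (value of joint carriage above 0.066 m and value of joint pawl below 0.06 rad), for 0.2 s.
At the end, for the whole second after the job is handed in: Both long bars lie flat (within 0.08 rad) and released in the carriage's pocket (4 mm in height, 10 mm lengthwise and 17 mm sideways of its centre, 0.12 rad in direction), the carriage held by the pawl (carriage joint over 0.066 m, pawl joint under 0.06 rad), all at rest (all of step 3 and z of bar_a in the frame of deck between -0.004 and 0.004 m and x of bar_a in the frame of deck between -0.01 and 0.01 m and y of bar_a in the frame of deck between -0.017 and 0.017 m and angle between each of bar_a, bar_b's own z axis and vertical below 0.08 rad and angle between the x axis of each of bar_a, bar_b and the x axis of deck, either way round below 0.12 rad and z of bar_b in the frame of deck between -0.004 and 0.004 m and x of bar_b in the frame of deck between -0.01 and 0.01 m and y of bar_b in the frame of deck between -0.017 and 0.017 m and contact force between each of bar_a, bar_b and the fingers below 0.05 N and velocity of joint carriage below 0.01 m/s and linear speed of each of bar_a, bar_b below 0.02 m/s); the robot touches nothing.
It fails at once if a bar is dropped (moving faster than 0.45 m/s out of the fingers) ((contact force between bar_a and the fingers below 0.01 N and linear speed of bar_a above 0.45 m/s) or (contact force between bar_b and the fingers below 0.01 N and linear speed of bar_b above 0.45 m/s)).
It fails at once if another thing on the bench is moved by more than 30 mm or knocked over (distance of any of short_bar, regulator, gauge, tee from where it was at the start of the episode above 0.03 m or angle between any of short_bar, regulator, gauge, tee's own z axis and vertical above 0.5 rad).
It also fails if it takes over 51 s, if anything falls off the work surface, if the arm or the gripper's body presses on something with over 40 N, if the wrist force passes 120 N, or if a joint passes its speed limit or range.

## Working session

There is one attempt and no reset: what is moved stays moved. The work goes in short steps, Python scripts to look and compute and a shell command to move; the robot and the scene stay as the last step left them, time stands still between calls to the robot, and variables do not carry over. Pictures are saved under pics/ and viewed, and the job is handed in when it is done.

```bash
ls; mkdir -p pics
python3 - <<'E'
from rig import sensors,get_image,calibration,arm
import cv2,numpy as np
s=sensors.read_state();print(s['clock'],s['tcp_pos'],np.round(s['ee_rot'],3),s['finger_gap'],arm.tcp_to_grasp)
for n in ['scene','side','wrist']:
    p,d=get_image(n);cv2.imwrite(f'pics/{n}0.png',p[...,::-1]);np.save(f'pics/{n}0.npy',d)
    c=calibration(n);print(n,c)
E
```

```text
pics
0.0 [0.22033347 0.63738586 0.23022301] [[-0.001 -0.945  0.327]
 [-0.002  0.327  0.945]
 [-1.    -0.    -0.002]] 0.08525631765681776 0.0187
scene {'fov_y': 44.98825660944454, 'cx': 319.71806325768415, 'cy': 250.86695490172377, 'xyz': array([1.12043895, 0.1311661 , 0.78529185]), 'rotation': array([[-0.30956689,  0.7459285 , -0.58971096],
       [ 0.95087081,  0.2451981 , -0.18900424],
       [ 0.00361236, -0.61924839, -0.78518684]])}
side {'fov_y': 51.78786446113725, 'cx': 317.6812837376154, 'cy': 242.36200075495935, 'xyz': array([0.42373854, 0.60597644, 0.50141303]), 'rotation': array([[-0.96421627, -0.13855215,  0.22603161],
       [-0.26485723,  0.54114044, -0.79813387],
       [-0.01173168, -0.82943977, -0.55847295]])}
wrist {'fov_y': 61.39493728764596, 'cx': 317.0408626285787, 'cy': 238.12382687730053, 'hand_eye': array([[-1.14023810e-03, -3.00448348e-01,  9.53797405e-01,
        -1.42331584e-01],
       [ 5.46380586e-04, -9.53798070e-01, -3.00447904e-01,
         7.54558690e-02],
       [ 9.99999201e-01,  1.78554238e-04,  1.25171604e-03,
         3.95254925e-04],
       [ 0.00000000e+00,  0.00000000e+00,  0.00000000e+00,
         1.00000000e+00]])}
```

View pics/scene0.png

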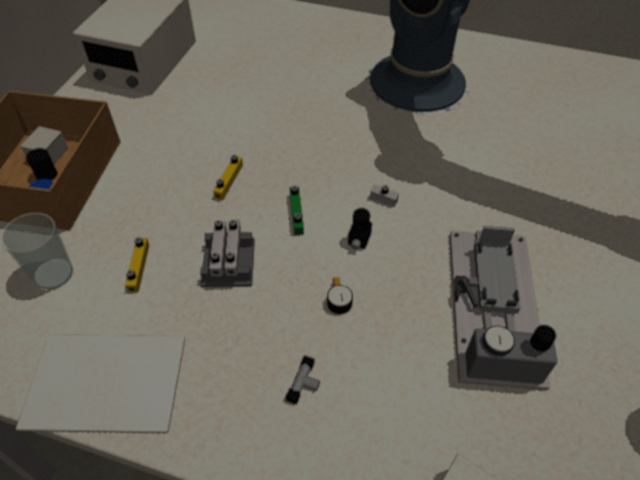

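View pics/side0.png

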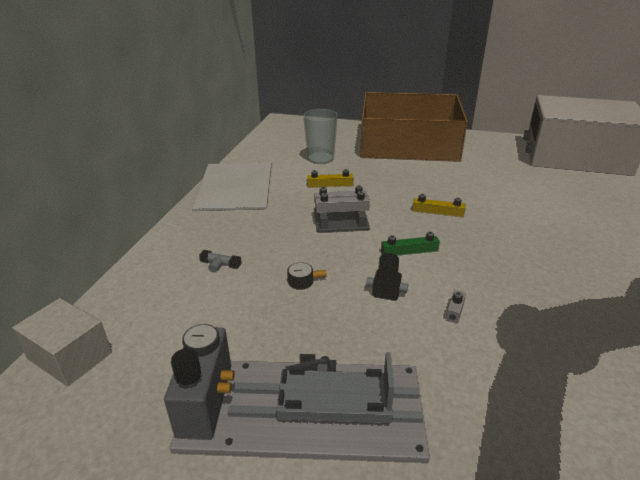

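View pics/wrist0.png

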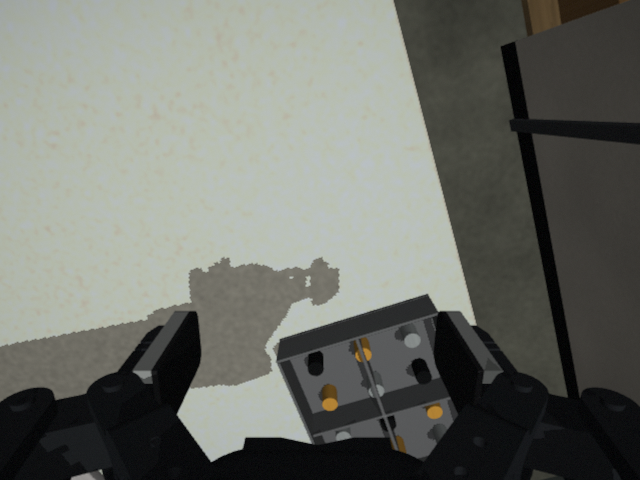

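The scene image shows the aluminium pair on the grey stand at about (225,247). The tester is at (500,300), with the push plate at (495,237). The look-alikes are yellow at (228,176) and (137,264), and green at (296,210). The short bar is at (384,194), on the bench.

```bash
cat > h.py <<'E'
import numpy as np,cv2
from rig import sensors,get_image,calibration,arm,models
def K(c): return 240/np.tan(np.radians(c['fov_y']/2))
def campose(n,s=None):
    c=calibration(n)
    if n=='wrist':
        s=s or sensors.read_state()
        R=np.array(s['ee_rot']);H=c['hand_eye'];return R@H[:3,:3],R@H[:3,3]+s['tcp_pos'],c
    return c['rotation'],c['xyz'],c
def cloud(d,P):
    R,t,c=P;f=K(c);v,u=np.mgrid[:480,:640]
    X=np.stack([(u-c['cx'])/f*d,(v-c['cy'])/f*d,d],-1)
    W=X@R.T+t;W[d<=0]=np.nan;return W
def ray_z(uv,z,P):
    R,t,c=P;f=K(c);r=R@np.array([(uv[0]-c['cx'])/f,(uv[1]-c['cy'])/f,1]);return t+r*(z-t[2])/r[2]
def proj(p,P):
    R,t,c=P;f=K(c);x=R.T@(np.array(p)-t);return np.array([c['cx']+f*x[0]/x[2],c['cy']+f*x[1]/x[2]])
E
python3 - <<'E'
from h import *
for n in ['scene','side']:
    p=cv2.imread(f'pics/{n}0.png');d=np.load(f'pics/{n}0.npy');W=cloud(d,campose(n))
    get_image(n)
    for t in ['bar_a','stand','tester','deck','push_plate','short_bar','regulator','gauge','tee']:
        r=models.search_frame(n,t)
        print(n,t,[(np.round(x['at']).astype(int).tolist(),round(x['confidence'],2),np.round(W[int(x['at'][1]),int(x['at'][0])],3).tolist()) for x in r[:6]])
    if n=='scene':
        a=cv2.resize(p[200:300,180:280],(400,400),interpolation=3);b=cv2.resize(p[215:395,435:565],(433,600),interpolation=3)
        b=b[:400] if 0 else cv2.resize(b,(290,400))
    else:
        a=cv2.resize(p[170:240,290:390],(400,280),interpolation=3);a=cv2.copyMakeBorder(a,0,120,0,0,0);b=cv2.resize(p[320:460,160:440],(400,200))
        b=cv2.copyMakeBorder(b,0,200,0,0,0)
    cv2.imwrite(f'pics/crop_{n}.png',np.hstack([a,b]))
print(sensors.read_state()['clock'])
E
```

```text
scene bar_a [([294, 209], 0.77, [0.471, -0.125, 0.022]), ([232, 246], 0.68, [0.604, -0.186, 0.051]), ([228, 177], 0.67, [0.433, -0.27, 0.021]), ([217, 249], 0.55, [0.618, -0.204, 0.055])]
scene stand [([240, 264], 0.94, [0.606, -0.176, 0.009])]
scene tester [([494, 317], 0.75, [0.58, 0.243, 0.011])]
scene deck [([494, 274], 0.58, [0.515, 0.23, 0.038])]
scene push_plate [([495, 276], 0.71, [0.519, 0.231, 0.035])]
scene short_bar [([341, 297], 0.74, [0.625, 0.006, 0.025]), ([383, 195], 0.56, [0.384, 0.014, 0.02]), ([360, 228], 0.27, [0.495, 0.002, 0.043])]
scene regulator [([359, 229], 0.83, [0.498, 0.001, 0.043])]
scene gauge [([340, 293], 0.7, [0.62, 0.005, 0.025])]
scene tee [([302, 381], 0.77, [0.774, -0.005, 0.013])]
side bar_a [([437, 204], 0.87, [0.43, -0.262, 0.024]), ([409, 246], 0.73, [0.464, -0.115, 0.017]), ([339, 194], 0.72, [0.61, -0.205, 0.052]), ([330, 181], 0.64, [0.661, -0.327, 0.013]), ([342, 204], 0.58, [0.599, -0.176, 0.048])]
side stand [([343, 219], 0.75, [0.6, -0.191, 0.008])]
side tester [([291, 405], 0.58, [0.553, 0.272, 0.043])]
side deck [([337, 395], 0.64, [0.507, 0.239, 0.035])]
side push_plate [([303, 275], 0.61, [0.615, 0.019, 0.025]), ([336, 395], 0.59, [0.51, 0.238, 0.035])]
side short_bar [([454, 305], 0.62, [0.384, 0.027, 0.022])]
side regulator [([388, 282], 0.63, [0.483, 0.014, 0.033])]
side gauge [([302, 277], 0.85, [0.615, 0.022, 0.025]), ([289, 407], 0.65, [0.555, 0.271, 0.038]), ([335, 397], 0.19, [0.508, 0.243, 0.037])]
side tee [([218, 258], 0.81, [0.772, -0.004, 0.015])]
1.15
```

Run:
```python
from h import *
for n,boxs in [('scene',{'stand':(195,215,260,290),'dk':(450,222,550,395)}),('side',{'stand':(305,180,375,235),'dk':(170,320,430,460)})]:
    d=np.load(f'pics/{n}0.npy');W=cloud(d,campose(n))
    for k,(a,b,c,e) in boxs.items():
        w=W[b:e,a:c].reshape(-1,3);w=w[np.isfinite(w[:,2])]
        h,ed=np.histogram(w[:,2],bins=np.arange(-.01,.13,.004));print(n,k,list(zip(np.round(ed[:-1],3).tolist(),h.tolist())))
```

```text
scene stand [(-0.01, 0), (-0.006, 284), (-0.002, 1463), (0.002, 289), (0.006, 611), (0.01, 132), (0.014, 102), (0.018, 94), (0.022, 78), (0.026, 173), (0.03, 256), (0.034, 60), (0.038, 67), (0.042, 80), (0.046, 98), (0.05, 686), (0.054, 128), (0.058, 69), (0.062, 129), (0.066, 49), (0.07, 0), (0.074, 0), (0.078, 0), (0.082, 0), (0.086, 0), (0.09, 0), (0.094, 0), (0.098, 0), (0.102, 0), (0.106, 0), (0.11, 0), (0.114, 0), (0.118, 0), (0.122, 0)]
scene dk [(-0.01, 0), (-0.006, 605), (-0.002, 3249), (0.002, 284), (0.006, 960), (0.01, 3698), (0.014, 302), (0.018, 488), (0.022, 276), (0.026, 314), (0.03, 726), (0.034, 1867), (0.038, 294), (0.042, 314), (0.046, 250), (0.05, 178), (0.054, 171), (0.058, 176), (0.062, 174), (0.066, 171), (0.07, 194), (0.074, 246), (0.078, 838), (0.082, 290), (0.086, 66), (0.09, 446), (0.094, 276), (0.098, 33), (0.102, 36), (0.106, 36), (0.11, 45), (0.114, 153), (0.118, 76), (0.122, 0)]
side stand [(-0.01, 0), (-0.006, 19), (-0.002, 1320), (0.002, 219), (0.006, 705), (0.01, 115), (0.014, 88), (0.018, 44), (0.022, 30), (0.026, 50), (0.03, 136), (0.034, 97), (0.038, 104), (0.042, 108), (0.046, 125), (0.05, 450), (0.054, 61), (0.058, 49), (0.062, 88), (0.066, 28), (0.07, 0), (0.074, 0), (0.078, 0), (0.082, 0), (0.086, 0), (0.09, 0), (0.094, 0), (0.098, 0), (0.102, 0), (0.106, 0), (0.11, 0), (0.114, 0), (0.118, 0), (0.122, 0)]
side dk [(-0.01, 0), (-0.006, 105), (-0.002, 10307), (0.002, 495), (0.006, 658), (0.01, 10703), (0.014, 641), (0.018, 1514), (0.022, 466), (0.026, 487), (0.03, 675), (0.034, 4111), (0.038, 366), (0.042, 485), (0.046, 412), (0.05, 359), (0.054, 202), (0.058, 200), (0.062, 188), (0.066, 202), (0.07, 195), (0.074, 377), (0.078, 821), (0.082, 546), (0.086, 67), (0.09, 294), (0.094, 597), (0.098, 77), (0.102, 75), (0.106, 71), (0.11, 79), (0.114, 260), (0.118, 202), (0.122, 0)]
```

View pics/crop_scene.png

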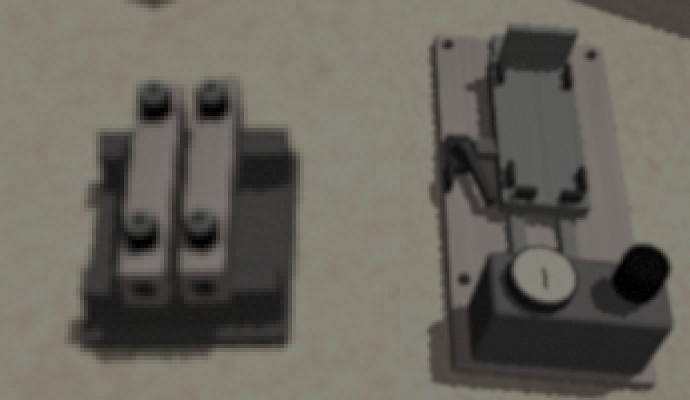

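Run:
```python
from h import *
def rect(w): 
    r=cv2.minAreaRect((w[:,:2]*1000).astype(np.float32)); return np.round(r[0],1),np.round(r[1],1),round(r[2],1)
for n,b1,b2 in [('scene',(195,215,260,290),(450,222,550,395)),('side',(305,180,375,235),(170,320,430,460))]:
    d=np.load(f'pics/{n}0.npy');W=cloud(d,campose(n))
    def sel(b,lo,hi):
        a,c,e,f=b;m=np.zeros((480,640),np.uint8);m[c:f,a:e]=((W[c:f,a:e,2]>lo)&(W[c:f,a:e,2]<hi));return m
    def comps(m,mn):
        k,l,st,_=cv2.connectedComponentsWithStats(m)
        for i in range(1,k):
            if st[i,4]>=mn: yield W[l==i],st[i]
    for nm,b,lo,hi,mn in [('bartops',b1,.049,.057,40),('bars',b1,.047,.075,40),('ports',b1,.061,.075,8),('standbase',b1,.006,.0115,60),('base',b2,.0095,.0145,300),('deck',b2,.033,.0385,60),('plate',b2,.05,.0775,60),('platetop',b2,.072,.0775,10),('head',b2,.078,.0855,40)]:
        for w,s in comps(sel(b,lo,hi),mn):
            print(n,nm,len(w),s[:4],'mean',np.round(w.mean(0)*1000,1),'rect',*rect(w))
```

```text
scene bartops 426 [209 220  16  50] mean [ 611.8 -206.3   52.4] rect [ 607.2 -208.7] [100.2  18.5] 19.8
scene bartops 420 [224 220  16  49] mean [ 602.8 -184.5   52.5] rect [ 599.2 -186.5] [100.5  18.5] 19.9
scene bars 569 [224 219  16  51] mean [ 602.8 -184.4   54.7] rect [ 598.8 -186.6] [101.5  18.5] 19.9
scene bars 575 [209 220  17  51] mean [ 611.8 -206.3   54.7] rect [ 607.5 -208.6] [101.   18.5] 19.8
scene ports 46 [228 219   9   8] mean [ 567.1 -197.6   64.7] rect [ 566.6 -197.7] [13.  12.9] 73.3
scene ports 48 [214 220   9   7] mean [ 575.8 -219.6   64.4] rect [ 575.3 -220. ] [11.3 13.6] 21.9
scene ports 52 [210 252   9   8] mean [ 639.6 -197.4   64.4] rect [ 638.8 -197.7] [12.5 12.1] 49.9
scene ports 51 [225 252   9   8] mean [ 631.2 -175.    64.1] rect [ 629.9 -175.3] [12.7 13.2] 85.7
scene standbase 539 [200 237  55  50] mean [ 612.6 -176.6    8.1] rect [ 604.6 -197. ] [100.9  84.5] 19.6
scene standbase 116 [202 245  10  21] mean [ 605.9 -235.     7.9] rect [ 605.6 -235.5] [42.9 12.4] 20.6
scene base 934 [450 231  27  52] mean [468.  176.8  11.5] rect [473.9 180.6] [114.6 
[... 2119 characters left out ...]
11.8 233.3] [130.1  66.4] 12.7
side deck 169 [171 393  49  38] mean [646.2 313.9  35.5] rect [643.  307.7] [62.9 30.7] 58.6
side plate 1334 [170 333  64  88] mean [643.7 292.6  62.3] rect [642.8 273.2] [114.2  38. ] 81.5
side plate 356 [384 353  10  50] mean [451.3 228.   69.5] rect [451.9 222.1] [ 6.2 51.1] 12.7
side platetop 57 [216 333  10  35] mean [647.  241.2  74.6] rect [647.4 241.6] [ 1.8 51.9] 12.8
side platetop 204 [385 353   9  37] mean [451.5 224.1  75.7] rect [451.9 221.8] [ 6.1 50.4] 12.8
side platetop 183 [170 369  46  38] mean [643.2 312.5  74.8] rect [640.4 304.2] [60.5 28.8] 64.8
side head 1358 [170 328  56  75] mean [650.2 290.1  81.6] rect [662.4 269.5] [ 43.9 110. ] 12.0
```

Poses from depth: the bar pair's midpoint is about (0.603, -0.196), with axis at 19.9°, tops at 52.5 mm and 23.6 mm between centres. The deck centre is about (0.512, 0.234), at 12.5° and 36 mm high. The heights and sizes match the text. The scene crop shows both bars in plain aluminium on the stand, neither yellow nor green. I'll travel first and roll afterwards.

```bash
python3 -m jog '{"claw":[0,0,0,0,0],"travel":[[0,-1,-1],[0,-1,-1],[0,-1,-1],[0,-1,-1],[0,-1,-1]],"roll":[0,0,0,0,0]}'; python3 -m jog '{"claw":[0,0,0,0,0],"travel":[[0,-1,-1],[0,-1,-1],[0,-1,-1],[0,-1,-1],[0,-1,-1]],"roll":[0,0,0,0,0]}'
```

```text
clock: 1.65
tcp_pos: [0.2957, 0.4794, 0.23]
ee_rot: [[-0.002, -0.949, 0.316], [0.003, 0.316, 0.949], [-1.0, 0.003, 0.003]]
ft_force: [1.2, 0.8, 0.5]
finger_gap: 0.0856
clock: 2.15
tcp_pos: [0.3776, 0.3145, 0.2304]
ee_rot: [[-0.0, -0.949, 0.316], [0.006, 0.316, 0.949], [-1.0, 0.002, 0.006]]
ft_force: [0.7, -0.1, -0.1]
finger_gap: 0.0853
```

```bash
python3 -m jog '{"claw":[0,0,0,0,0],"travel":[[0,-1,-1],[0,-1,-1],[0,-1,-1],[0,-1,-1],[0,-1,-1]],"roll":[0,0,0,0,0]}'; python3 -m jog '{"claw":[0,0,0,0,0],"travel":[[0,-1,-1],[0,-1,-1],[0,-1,-1],[0,-1,-1],[0,-1,-1]],"roll":[0,0,0,0,0]}'; python3 -m jog '{"claw":[0,0,0,0,0],"travel":[[0,-0.9,-1],[0,-0.9,-1],[0,-0.7,-1],[0,-0.5,-0.7],[0,0,0]],"roll":[0,0,0,0,0]}'; python3 -m jog '{"claw":[0,0,0,0,0],"travel":[[0,0,0],[0,0,0],[0,0,0],[0,0,0],[0,0,0]],"roll":[0.1,0.1,0.1,0.1,0.1]}'; python3 -c "
from rig import sensors;print(sensors.read_state()['q'])"
```

```text
clock: 2.65
tcp_pos: [0.4595, 0.1497, 0.2311]
ee_rot: [[0.003, -0.949, 0.315], [0.009, 0.315, 0.949], [-1.0, -0.0, 0.009]]
ft_force: [-0.4, 1.4, 0.1]
finger_gap: 0.0854
clock: 3.15
tcp_pos: [0.5416, -0.015, 0.2317]
ee_rot: [[0.007, -0.949, 0.314], [0.011, 0.315, 0.949], [-1.0, -0.003, 0.012]]
ft_force: [0.7, 0.6, -0.5]
finger_gap: 0.0855
clock: 3.65
tcp_pos: [0.5865, -0.1372, 0.2317]
ee_rot: [[0.01, -0.947, 0.321], [0.007, 0.321, 0.947], [-1.0, -0.007, 0.01]]
ft_force: [-0.4, -0.4, 0.8]
finger_gap: 0.0856
clock: 4.15
tcp_pos: [0.5858, -0.1328, 0.2316]
ee_rot: [[0.009, -0.474, 0.88], [0.012, 0.88, 0.474], [-1.0, 0.006, 0.014]]
ft_force: [0.3, 0.4, 0.3]
finger_gap: 0.0849
[-14.28883281  21.27928504  30.9212538  100.10141842 -13.12310288
  61.7063204   49.43734614]
```

```bash
python3 -m jog '{"claw":[0,0,0,0,0],"travel":[[0,0,0],[0,0,0],[0,0,0],[0,0,0],[0,0,0]],"roll":[0.1,0.1,0.1,0.1,0.1]}'; python3 -c "
from rig import sensors;print(sensors.read_state()['q'])"
```

```text
clock: 4.65
tcp_pos: [0.5852, -0.1246, 0.2316]
ee_rot: [[0.009, 0.252, 0.968], [0.018, 0.967, -0.253], [-1.0, 0.019, 0.004]]
ft_force: [0.2, 0.8, -0.0]
finger_gap: 0.0855
[-21.66596058  22.77323407  40.44138294 100.69499334 -17.70755184
  62.54379853  10.19165858]
```

```bash
python3 -m jog '{"claw":[0,0,0,0,0],"travel":[[0,0,0],[0,0,0],[0,0,0],[0,0,0],[0,0,0]],"roll":[0.1,0.1,0.1,0.1,0.1]}'; python3 -m jog '{"claw":[0,0,0,0,0],"travel":[[0,0,0.5],[0,0,0.5],[0,0,0],[0,0,0],[0,0,0]],"roll":[0.08,0.02,0,0,0]}';  python3 - <<'E'
from h import *
s=sensors.read_state();print(s['q'],s['ft_force']);P=campose('wrist',s)
p,d=get_image('wrist');cv2.imwrite('pics/w1.png',p[...,::-1]);np.save('pics/w1.npy',d)
W=cloud(d,P)
print('tcp',s['tcp_pos'],'jaw',np.degrees(np.arctan2(s['ee_rot'][1][2],s['ee_rot'][0][2])))
m=((W[...,2]>.047)&(W[...,2]<.075)&(np.hypot(W[...,0]-.603,W[...,1]+.196)<.09)).astype(np.uint8)
k,l,st,_=cv2.connectedComponentsWithStats(m)
for i in range(1,k):
    if st[i,4]>300:
        w=W[l==i];r=cv2.minAreaRect((w[:,:2]*1000).astype(np.float32));print(st[i],np.round(r[0],1),np.round(r[1],1),r[2],np.median(w[w[:,2]<.057][:,2]))
E
```

```text
clock: 5.15
tcp_pos: [0.5846, -0.1161, 0.2313]
ee_rot: [[0.008, 0.844, 0.536], [0.025, 0.536, -0.844], [-1.0, 0.02, -0.017]]
ft_force: [0.2, -0.9, -0.3]
finger_gap: 0.0855
clock: 5.65
tcp_pos: [0.5967, -0.1328, 0.23]
ee_rot: [[0.006, 0.916, 0.4], [0.03, 0.4, -0.916], [-1.0, 0.017, -0.025]]
ft_force: [-0.2, -0.2, -0.4]
finger_gap: 0.0852
[-27.47900874  27.85178805  52.27230086  99.17060268 -25.84377816
  65.61015959 -33.62013316] [-0.21971629 -0.15224419 -0.35013485]
tcp [ 0.59672775 -0.13282215  0.22999353] jaw -66.38687118144162
[ 366  177   36  118 2640] [ 599.5 -186.8] [100.   18.4] 19.74214744567871 0.05262289320905486
[ 393  179   39  118 2693] [ 607.7 -208.8] [100.   18.5] 19.802433013916016 0.05257850960859406
```

View pics/w1.png

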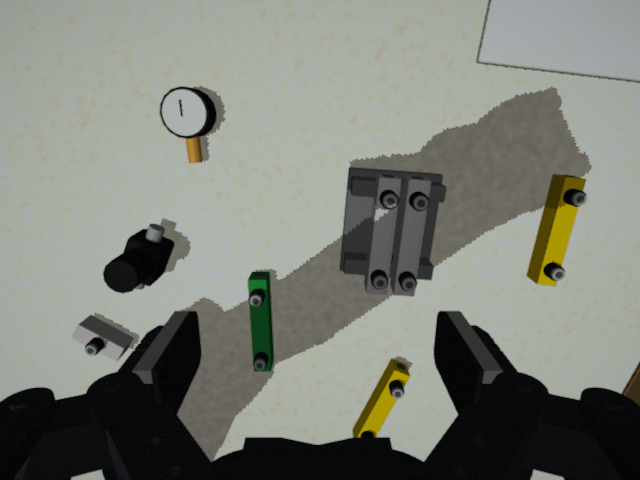

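The wrist view shows the two aluminium bars on the stand at (382,235) and (410,237). The pair midpoint comes out at (0.6036, -0.1978), angle 19.8°, which agrees with the scene camera.

```bash
python3 -m jog '{"claw":[0,0,0,0,0],"travel":[[0.8,-0.23,0.67],[0.9,-0.23,0.67],[0.9,-0.23,0.67],[0.7,-0.2,0.6],[0,0,0]],"roll":[0.042,0,0,0,0]}';python3 - <<'E'
from h import *
s=sensors.read_state();P=campose('wrist',s)
p,d=get_image('wrist');cv2.imwrite('pics/w2.png',p[...,::-1])
W=cloud(d,P);R=np.array(s['ee_rot'])
print('tcp',s['tcp_pos'],'jaw',np.degrees(np.arctan2(R[1][2],R[0][2])),s['q'])
for i,g in enumerate([(.6035,-.1975,.033)]): print('need tool mm',np.round(R.T@(np.array(g)-s['tcp_pos'])*1000,1))
m=((W[...,2]>.047)&(W[...,2]<.075)&(np.hypot(W[...,0]-.603,W[...,1]+.196)<.09)).astype(np.uint8)
k,l,st,_=cv2.connectedComponentsWithStats(m)
for i in range(1,k):
    if st[i,4]>300:
        w=W[l==i];r=cv2.minAreaRect((w[:,:2]*1000).astype(np.float32));print(st[i],np.round(r[0],1),np.round(r[1],1),r[2],np.median(w[w[:,2]<.057][:,2]))
E
```

```text
clock: 6.2
tcp_pos: [0.6012, -0.1977, 0.1439]
ee_rot: [[0.009, 0.939, 0.345], [0.034, 0.344, -0.938], [-0.999, 0.02, -0.029]]
ft_force: [-0.8, 0.8, 0.6]
finger_gap: 0.0856
tcp [ 0.60123893 -0.19768061  0.14388665] jaw -69.83370890168297 [-17.55302572  35.12480696  48.26541862 100.92023567 -32.53858528
  58.86058933 -26.45580543]
need tool mm [ 1.108e+02 -1.000e-01  3.800e+00]
[ 288  161   31  159 4656] [ 599.3 -186.8] [100.4  18.1] 19.66526222229004 0.05271647138852795
[ 326  161   34  159 4662] [ 607.6 -209. ] [100.4  18. ] 19.651643753051758 0.0527308326155904
```

View pics/w2.png

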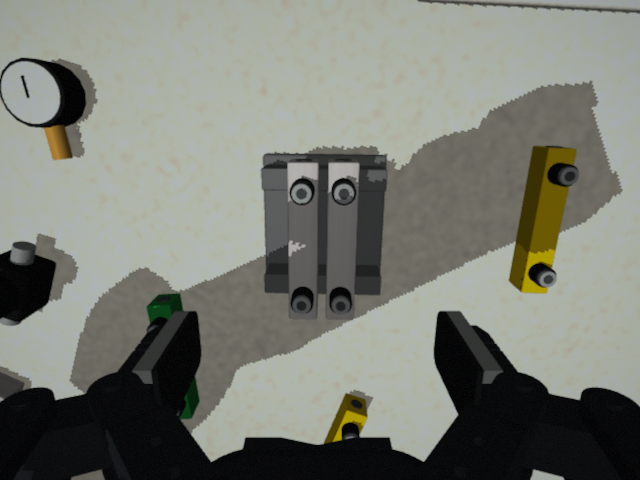

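The wrist view shows both bars centred between the fingers, at (303,240) and (343,240). Descending.

```bash
python3 -m jog '{"claw":[0,0,0,0,0],"travel":[[0.9,0,0.06],[0.9,0,0.06],[0.9,0,0.03],[0.9,0,0],[0,0,0]],"roll":[0,0,0,0,0]}';python3 - <<'E'
from h import *
s=sensors.read_state();R=np.array(s['ee_rot'])
print('need tool mm',np.round(R.T@(np.array((.6035,-.1975,.033))-s['tcp_pos'])*1000,1))
E
```

```text
clock: 6.75
tcp_pos: [0.6109, -0.1913, 0.0596]
ee_rot: [[0.023, 0.935, 0.355], [0.038, 0.354, -0.935], [-0.999, 0.035, -0.027]]
ft_force: [0.3, 0.3, 0.6]
finger_gap: 0.0856
need tool mm [ 26.1 -10.    3.9]
```

```bash
python3 -m jog '{"claw":[0,0,0],"travel":[[0.5,-0.25,0.1],[0.5,-0.2,0.08],[0,0,0]],"roll":[0,0,0]}';python3 - <<'E'
from h import *
s=sensors.read_state();R=np.array(s['ee_rot'])
print('need tool mm',np.round(R.T@(np.array((.6035,-.1975,.033))-s['tcp_pos'])*1000,1))
E
```

```text
clock: 7.05
tcp_pos: [0.6047, -0.198, 0.0363]
ee_rot: [[0.028, 0.933, 0.358], [0.037, 0.357, -0.934], [-0.999, 0.04, -0.025]]
ft_force: [-0.2, 0.4, -1.0]
finger_gap: 0.085
need tool mm [ 3.2 -1.  -0.8]
```

```bash
python3 -m jog '{"claw":[0.2,0.4,0.6,0.8,0.9],"travel":[[0.14,-0.03,-0.03],[0,0,0],[0,0,0],[0,0,0],[0,0,0]],"roll":[0,0,0,0,0]}' 60; python3 -m jog '{"claw":[1,1,1,1],"travel":[[0,0,0],[0,0,0],[0,0,0],[0,0,0]],"roll":[0,0,0,0]}' 60;python3 - <<'E'
from h import *
p,d=get_image('wrist');cv2.imwrite('pics/w3.png',p[...,::-1])
p,d=get_image('side');cv2.imwrite('pics/s3.png',cv2.resize(p[150:250,280:400,::-1],(720,600)))
E
```

```text
clock: 7.55
tcp_pos: [0.6049, -0.1984, 0.0348]
ee_rot: [[0.032, 0.934, 0.357], [0.037, 0.356, -0.934], [-0.999, 0.043, -0.023]]
ft_force: [0.2, 0.4, -3.0]
finger_gap: 0.035
clock: 7.95
tcp_pos: [0.6047, -0.1982, 0.0345]
ee_rot: [[0.031, 0.933, 0.357], [0.037, 0.356, -0.934], [-0.999, 0.042, -0.023]]
ft_force: [-0.5, -0.4, -0.3]
finger_gap: 0.0345
```

View pics/w3.png

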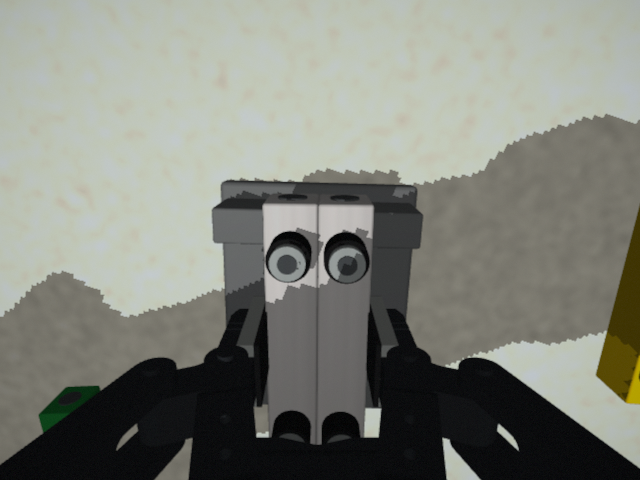

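View pics/s3.png

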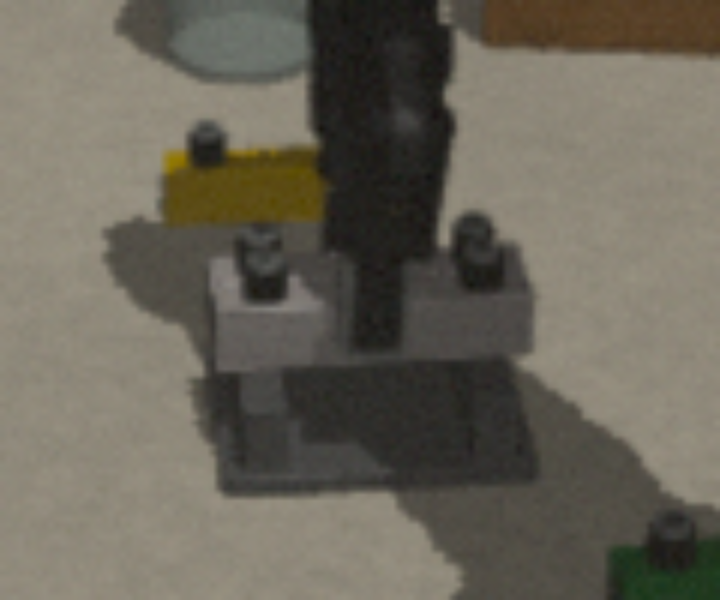

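The wrist and side views show both bars held against each other between the pads, collars at (289,262) and (347,262), with the opening about 35 mm. Lifting.

```bash
python3 -m jog '{"claw":[1,1,1,1,1],"travel":[[-0.2,0,0],[-0.4,0,0],[-0.7,0,0],[-0.8,0,0],[-0.8,0,0]],"roll":[0,0,0,0,0]}' 70; python3 -m jog '{"claw":[1,1,1,1],"travel":[[-0.8,0,0],[-0.6,0,0],[-0.3,0,0],[0,0,0]],"roll":[0,0,0,0]}' ;python3 - <<'E'
from h import *
s=sensors.read_state();print(s['q'])
p,d=get_image('wrist');cv2.imwrite('pics/w4.png',p[...,::-1])
E
```

```text
clock: 8.55
tcp_pos: [0.6004, -0.2002, 0.1093]
ee_rot: [[0.026, 0.934, 0.357], [0.038, 0.356, -0.934], [-0.999, 0.038, -0.027]]
ft_force: [-0.2, -0.6, -2.2]
finger_gap: 0.0347
clock: 8.95
tcp_pos: [0.6006, -0.2038, 0.1611]
ee_rot: [[0.034, 0.934, 0.356], [0.036, 0.355, -0.934], [-0.999, 0.045, -0.021]]
ft_force: [0.3, 0.4, -1.8]
finger_gap: 0.0344
[-17.37095284  33.38951526  48.71380458 100.89040445 -32.16090989
  59.00473439 -25.4764889 ]
```

View pics/w4.png

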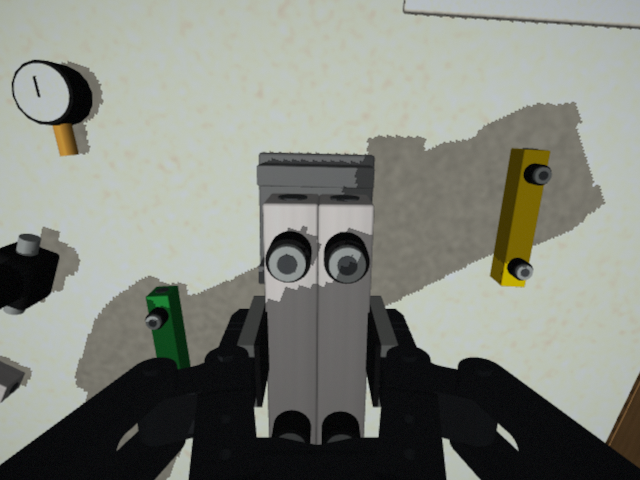

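Both bars are lifted and level, and the stand is empty. Now carrying them to the tester.

```bash
python3 -m jog '{"claw":[1,1,1,1,1],"travel":[[0,0.05,-0.3],[0,0.1,-0.6],[0,0.15,-0.9],[0,0.17,-1],[0,0.17,-1]],"roll":[0,0,0,0,0]}' ; python3 -m jog '{"claw":[1,1,1,1,1],"travel":[[0,0.17,-1],[0,0.17,-1],[0,0.17,-1],[0,0.17,-1],[0,0.17,-1]],"roll":[0,0,0,0,0]}';python3 - <<'E'
from h import *
s=sensors.read_state();print(s['q'])
E
```

```text
clock: 9.5
tcp_pos: [0.5775, -0.1077, 0.1586]
ee_rot: [[0.025, 0.937, 0.349], [0.035, 0.348, -0.937], [-0.999, 0.036, -0.024]]
ft_force: [0.6, 0.8, -2.0]
finger_gap: 0.0344
clock: 10.0
tcp_pos: [0.5475, 0.0259, 0.1572]
ee_rot: [[0.013, 0.936, 0.351], [0.036, 0.35, -0.936], [-0.999, 0.025, -0.029]]
ft_force: [0.8, 0.0, -2.0]
finger_gap: 0.0344
[-45.46377588  26.28865141  52.26504449 112.49185393 -28.52997066
  53.63568466 -48.12553554]
```

```bash
python3 -m jog '{"claw":[1,1,1,1,1],"travel":[[0,0.19,-1],[0,0.19,-1],[0,0.19,-1],[0,0.19,-1],[0,0.19,-0.9]],"roll":[0,0.02,0.02,0.02,0.02]}' ; python3 -m jog '{"claw":[1,1,1,1,1],"travel":[[0,0.19,-0.8],[0,0.1,-0.5],[0,0,-0.3],[0,0,0],[0,0,0]],"roll":[0.01,0,0,0,0]}';python3 - <<'E'
from h import *
s=sensors.read_state();print(s['q']);R=np.array(s['ee_rot']);P=campose('wrist',s)
p,d=get_image('wrist');cv2.imwrite('pics/w5.png',p[...,::-1]);np.save('pics/w5.npy',d);np.save('pics/w5W.npy',cloud(d,P))
print('tooly ang',np.degrees(np.arctan2(R[1][1],R[0][1])),'need',np.round(R.T@(np.array((.5118,.2337,.0395))-s['tcp_pos'])*1000,1))
p,d=get_image('scene');cv2.imwrite('pics/sc5.png',p[...,::-1])
E
```

```text
clock: 10.5
tcp_pos: [0.524, 0.1579, 0.1567]
ee_rot: [[0.001, 0.974, 0.229], [0.035, 0.228, -0.973], [-0.999, 0.009, -0.034]]
ft_force: [0.7, 0.3, -2.2]
finger_gap: 0.0345
clock: 11.0
tcp_pos: [0.5176, 0.2044, 0.1544]
ee_rot: [[-0.006, 0.975, 0.22], [0.032, 0.22, -0.975], [-0.999, 0.001, -0.033]]
ft_force: [0.9, -0.4, -1.4]
finger_gap: 0.0344
[-64.89424672  28.49221939  54.08985032 111.25667259 -30.52745056
  55.06829341 -73.04881216]
tooly ang 12.721917370913197 need [115.8   0.7 -26.1]
```

View pics/w5.png

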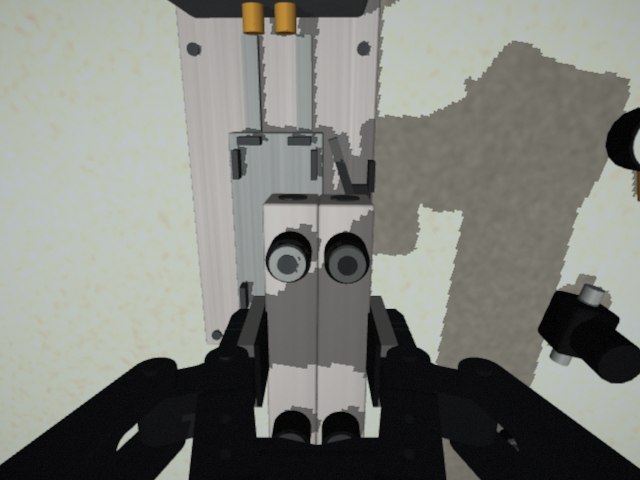

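View pics/sc5.png

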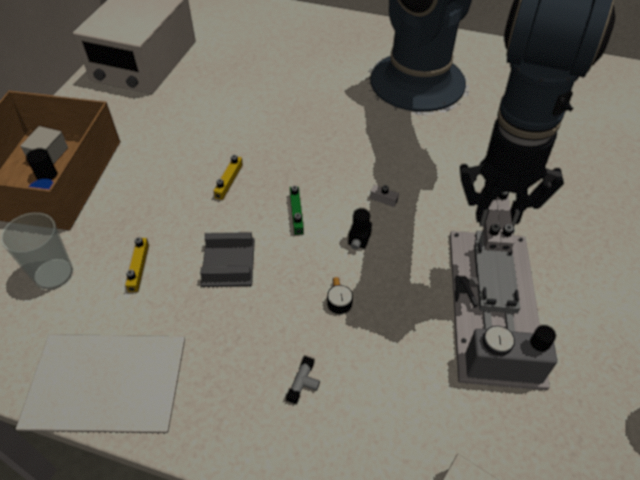

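The wrist view shows the bars held at (290,300) and (345,300), and the carriage pocket with its far lips at (235,163) and (315,163). I'll measure both in the same wrist cloud.

Run:
```python
from h import *
W=np.load('pics/w5W.npy');s=sensors.read_state();R=np.array(s['ee_rot']);t=np.array(s['tcp_pos'])
def show(nm,m,mn):
    k,l,st,_=cv2.connectedComponentsWithStats(m.astype(np.uint8))
    for i in range(1,k):
        if st[i,4]>=mn:
            w=W[l==i];r=cv2.minAreaRect((w[:,:2]*1000).astype(np.float32));print(nm,st[i],np.round(w.mean(0)*1000,1),np.round(r[0],1),np.round(r[1],1),round(r[2],1))
roi=np.zeros((480,640),bool);roi[125:330,225:330]=1
z=W[...,2]
show('lips',roi&(z>.040)&(z<.049),25)
show('deck',roi&(z>.033)&(z<.039),100)
roi2=np.zeros((480,640),bool);roi2[190:430,260:375]=1
show('bars',roi2&(z>.15)&(z<.182),200)
w=W[roi2&(z>.15)&(z<.182)];print(np.median(w[:,2]))
# in deck coords guess
a=np.radians(12.5);c=np.array([.5118,.2337]);U=np.array([[np.cos(a),np.sin(a)],[-np.sin(a),np.cos(a)]])
dl=(W[...,:2]-c)@U.T*1000
m=roi&(z>.040)&(z<.049)
k,l,st,_=cv2.connectedComponentsWithStats(m.astype(np.uint8))
for i in range(1,k):
    if st[i,4]>=25: q=dl[l==i];print('lip deck xy',st[i],np.percentile(q,[3,97],axis=0).round(1).tolist())
q=dl[roi&(z>.033)&(z<.039)];print('deck ext',np.percentile(q,[1,99],axis=0).round(1))
```

```text
lips [237 137  25   9 223] [567.1 261.7  45.6] [567. 262.] [ 4.9 14.1] 12.6
lips [288 137  23   9 207] [573.9 231.9  45.6] [573.8 231.9] [ 4.9 13.6] 12.1
lips [231 150  10  30 251] [551.2 267.4  45.1] [550.9 267.6] [18.1  4.5] 13.0
lips [311 150   7  31 214] [561.9 219.9  45.5] [561.5 219.8] [18.1  3.9] 13.3
lips [240 284   9  25 178] [463.  247.6  44.8] [461.6 247.6] [17.8  4.3] 12.2
deck [ 229  133   95  176 7660] [533.9 246.   35.8] [514.7 234.7] [122.8  60.2] 12.6
bars [  260   194   115   236 22510] [528.6 205.7 172.7] [524.8 205.5] [87.1 42.5] 13.6
0.17256364156406892
lip deck xy [237 137  25   9 223] [[57.6, 8.8], [62.4, 22.5]]
lip deck xy [288 137  23   9 207] [[57.8, -21.9], [62.5, -8.6]]
lip deck xy [231 150  10  30 251] [[37.1, 22.6], [54.1, 26.6]]
lip deck xy [311 150   7  31 214] [[37.0, -26.2], [54.5, -22.5]]
lip deck xy [240 284   9  25 178] [[-53.2, 22.4], [-37.3, 26.3]]
deck ext [[-47.3 -29. ]
 [ 64.2  29.7]]
```

Run:
```python
from h import *
W=np.load('pics/w5W.npy');s=sensors.read_state();R=np.array(s['ee_rot']);t=np.array(s['tcp_pos'])
T=(W-t)@R*1000  # tool coords
roi=np.zeros((480,640),bool);roi[190:300,255:380]=1
z=W[...,2]
m=roi&(z>.165)&(z<.178);q=T[m];print('tops tool x,y,z pct',np.percentile(q,[0.5,50,99.5],axis=0).round(1).tolist())
for v in (210,230,285,295): 
    r=T[v,255:380][m[v,255:380]];print(v,r[:,1].mean().round(1),r[:,2].min().round(1),r[:,2].max().round(1),r[:,0].mean().round(1), W[v,255:380][m[v,255:380]][:,2].mean().round(4))
m=roi&(z>.180)&(z<.195)
k,l,st,_=cv2.connectedComponentsWithStats(m.astype(np.uint8))
for i in range(1,k):
    if st[i,4]>60: print('port',T[l==i].mean(0).round(1),W[l==i].mean(0).round(4))
```

```text
tops tool x,y,z pct [[-23.0, 17.0, -17.5], [-16.7, 40.4, 0.2], [-11.1, 49.9, 18.0]]
210 47.9 -17.4 18.2 -16.1 0.1707
230 41.3 -17.4 18.0 -16.5 0.1711
285 22.3 -17.6 17.6 -17.2 0.1718
295 18.6 -17.4 17.9 -17.4 0.1719
port [-28.7  35.3  -8.7] [0.5505 0.2194 0.1836]
port [-29.   35.1   8.8] [0.5542 0.2023 0.1833]
```

```bash
python3 -m jog '{"claw":[1,1,1,1,1],"travel":[[0,0,-0.35],[0.2,0,-0.4],[0.4,0,-0.25],[0.5,0,0],[0,0,0]],"roll":[0,0,0,0,0]}' ;python3 - <<'E'
from h import *
s=sensors.read_state();R=np.array(s['ee_rot'])
print('tooly ang',np.degrees(np.arctan2(R[1][1],R[0][1])),'need',np.round(R.T@(np.array((.5118,.2338,.0400))-s['tcp_pos'])*1000,1))
E
```

```text
clock: 11.6
tcp_pos: [0.5118, 0.23, 0.1257]
ee_rot: [[-0.006, 0.976, 0.216], [0.033, 0.217, -0.976], [-0.999, 0.001, -0.034]]
ft_force: [0.3, 0.5, -1.7]
finger_gap: 0.0344
tooly ang 12.505739526288032 need [85.8  0.7 -0.8]
```

```bash
python3 -m jog '{"claw":[1,1,1,1,1],"travel":[[0.4,0,0],[0.6,0,0],[0.6,0,0],[0.5,0,0],[0,0,0]],"roll":[0,0,0,0,0]}' ;python3 - <<'E'
from h import *
s=sensors.read_state();R=np.array(s['ee_rot'])
print('tooly ang',np.degrees(np.arctan2(R[1][1],R[0][1])),'need',np.round(R.T@(np.array((.5118,.2338,.0400))-s['tcp_pos'])*1000,1))
P=campose('wrist',s);p,d=get_image('wrist');cv2.imwrite('pics/w6.png',p[...,::-1]);np.save('pics/w6W.npy',cloud(d,P))
p,d=get_image('side');cv2.imwrite('pics/s6.png',cv2.resize(p[280:460,200:440,::-1],(800,600)))
E
```

```text
clock: 12.1
tcp_pos: [0.5109, 0.2308, 0.0673]
ee_rot: [[-0.008, 0.977, 0.215], [0.031, 0.215, -0.976], [-0.999, -0.001, -0.032]]
ft_force: [-0.3, 0.2, -1.1]
finger_gap: 0.0343
tooly ang 12.442554515029048 need [27.4  1.6 -1.9]
```

View pics/w6.png

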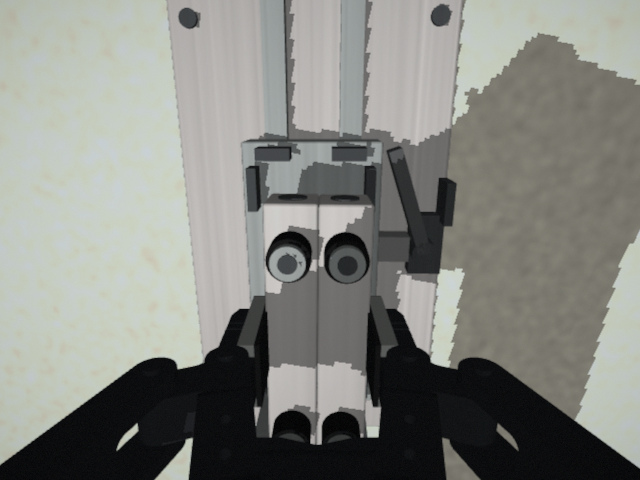

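View pics/s6.png

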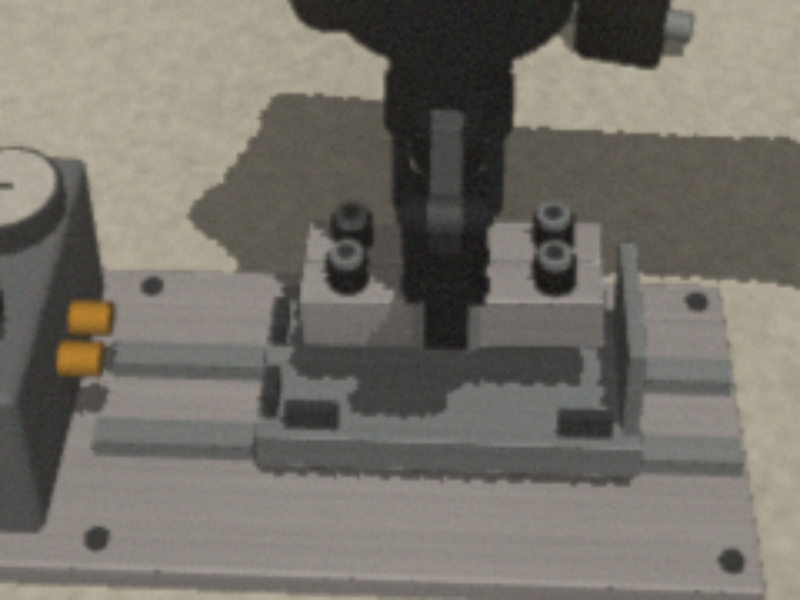

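The bars are above the pocket, inside the lips at (253,188) and (370,182), clear of the plate and parallel to it. Lowering gently.

```bash
python3 -m jog '{"claw":[1,1,1,1,1],"travel":[[0.25,0.06,-0.07],[0.3,0,0],[0.2,0,0],[0.1,0,0],[0,0,0]],"roll":[0,0,0,0,0]}' ;python3 - <<'E'
from h import *
s=sensors.read_state();R=np.array(s['ee_rot'])
print('tooly ang',np.degrees(np.arctan2(R[1][1],R[0][1])),'need',np.round(R.T@(np.array((.5118,.2338,.0400))-s['tcp_pos'])*1000,1))
E
```

```text
clock: 12.7
tcp_pos: [0.5148, 0.2345, 0.0475]
ee_rot: [[-0.002, 0.977, 0.215], [0.034, 0.215, -0.976], [-0.999, 0.005, -0.034]]
ft_force: [0.8, 0.1, -2.4]
finger_gap: 0.0344
tooly ang 12.435341564617127 need [ 7.5 -3.1  0.3]
```

```bash
python3 -m jog '{"claw":[1,1,1,1],"travel":[[0.1,-0.1,0],[0.1,0,0],[0.06,0,0],[0,0,0]],"roll":[0,0,0,0]}' ;python3 - <<'E'
from h import *
s=sensors.read_state();R=np.array(s['ee_rot'])
print('tooly ang',np.degrees(np.arctan2(R[1][1],R[0][1])),'need',np.round(R.T@(np.array((.5118,.2338,.0400))-s['tcp_pos'])*1000,1))
E
```

```text
clock: 13.1
tcp_pos: [0.5125, 0.2342, 0.0412]
ee_rot: [[-0.001, 0.977, 0.215], [0.035, 0.215, -0.976], [-0.999, 0.006, -0.034]]
ft_force: [-1.1, -1.0, -0.2]
finger_gap: 0.0348
tooly ang 12.42782830256839 need [ 1.2 -0.8  0.3]
```

```bash
python3 -m jog '{"claw":[1,1,1],"travel":[[0.05,0,0],[0.04,0,0],[0,0,0]],"roll":[0,0,0]}' ;python3 - <<'E'
from h import *
p,d=get_image('side');cv2.imwrite('pics/s7.png',cv2.resize(p[280:460,200:440,::-1],(800,600)))
E
```

```text
clock: 13.4
tcp_pos: [0.5135, 0.2345, 0.0411]
ee_rot: [[0.0, 0.977, 0.215], [0.037, 0.215, -0.976], [-0.999, 0.008, -0.037]]
ft_force: [-0.6, 0.2, 0.9]
finger_gap: 0.0346
```

View pics/s7.png

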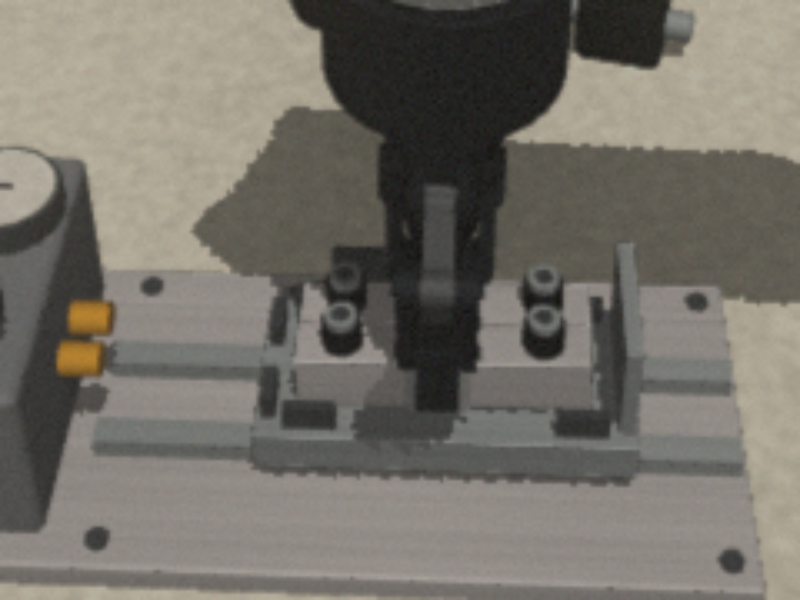

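```bash
python3 -m jog '{"claw":[1,1,1],"travel":[[0.08,-0.04,0],[0.08,0,0],[0,0,0]],"roll":[0,0,0]}'
```

```text
clock: 13.75
tcp_pos: [0.5163, 0.2351, 0.0407]
ee_rot: [[0.008, 0.977, 0.214], [0.042, 0.214, -0.976], [-0.999, 0.017, -0.039]]
ft_force: [-2.0, -0.9, 0.2]
finger_gap: 0.0343
```

```bash
python3 -m jog '{"claw":[0.5,0.45,0.4,0.35,0.35],"travel":[[0,0,0],[0,0,0],[0,0,0],[0,0,0],[0,0,0]],"roll":[0,0,0,0,0]}' 20;python3 - <<'E'
from h import *
p,d=get_image('side');cv2.imwrite('pics/s8.png',cv2.resize(p[280:460,200:440,::-1],(800,600)))
p,d=get_image('wrist');cv2.imwrite('pics/w8.png',p[...,::-1])
E
```

```text
clock: 14.25
tcp_pos: [0.5166, 0.2353, 0.0402]
ee_rot: [[0.009, 0.977, 0.215], [0.041, 0.214, -0.976], [-0.999, 0.017, -0.038]]
ft_force: [0.3, 0.1, 0.5]
finger_gap: 0.0556
```

View pics/s8.png

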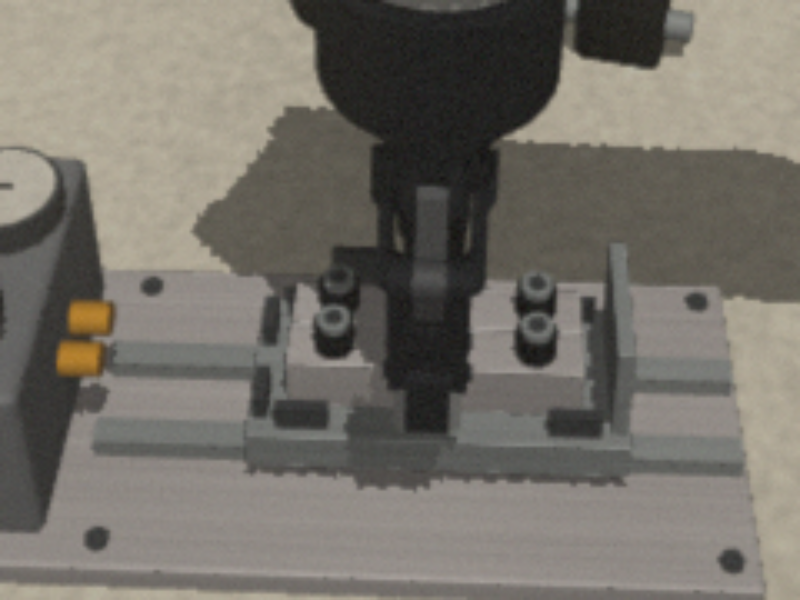

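View pics/w8.png

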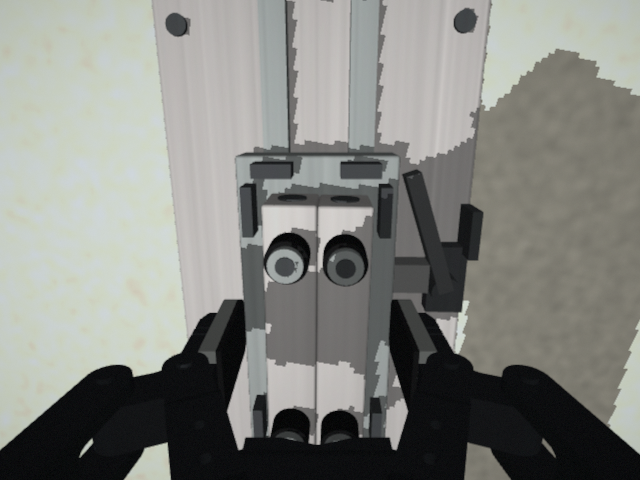

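The bars are released in the pocket, inside the lips. Lifting straight up and checking.

```bash
python3 -m jog '{"claw":[0.35,0.35,0.35,0.35,0.35],"travel":[[-0.3,0,-0.01],[-0.6,0.01,-0.02],[-0.9,0.015,-0.03],[-1,0.015,-0.03],[-1,0.015,-0.03]],"roll":[0,0,0,0,0]}';python3 - <<'E'
from h import *
s=sensors.read_state();R=np.array(s['ee_rot'])
print('tooly ang',np.degrees(np.arctan2(R[1][1],R[0][1])),s['q'])
P=campose('wrist',s);p,d=get_image('wrist');cv2.imwrite('pics/w9.png',p[...,::-1]);np.save('pics/w9W.npy',cloud(d,P))
p,d=get_image('side');cv2.imwrite('pics/s9.png',cv2.resize(p[280:460,200:440,::-1],(800,600)));np.save('pics/s9W.npy',cloud(d,campose('side')))
def rect(w): 
    r=cv2.minAreaRect((w[:,:2]*1000).astype(np.float32)); return np.round(r[0],1),np.round(r[1],1),round(r[2],1)
for nm,W in (('wrist',np.load('pics/w9W.npy')),('side',np.load('pics/s9W.npy'))):
    near=np.hypot(W[...,0]-.513,W[...,1]-.234)<.085
    for lab,lo,hi in (('tops',.0545,.061),('ports',.067,.075),('lips',.0415,.0485),('deck',.033,.0385),('plate',.073,.0775)):
        m=(near&(W[...,2]>lo)&(W[...,2]<hi)).astype(np.uint8);k,l,st,_=cv2.connectedComponentsWithStats(m)
        for i in range(1,k):
            if st[i,4]>40: w=W[l==i];print(nm,lab,st[i,4],w.mean(0).round(4),*rect(w), w[:,2].std().round(4))
E
```

```text
clock: 14.85
tcp_pos: [0.5148, 0.2333, 0.1388]
ee_rot: [[0.004, 0.977, 0.213], [0.038, 0.213, -0.976], [-0.999, 0.012, -0.036]]
ft_force: [1.0, 1.1, -0.7]
finger_gap: 0.0553
tooly ang 12.275635317093439 [-66.46242807  30.07808677  52.88879653 111.39961204 -32.60918094
  53.18281435 -74.76381047]
wrist tops 7803 [0.5205 0.2352 0.0577] [515.9 234.4] [100.5  36.2] 12.0 0.0007
wrist tops 442 [0.4581 0.2213 0.0578] [458.1 221.7] [ 2.2 49.7] 12.5 0.0019
wrist ports 493 [0.5479 0.2503 0.07  ] [547.6 250.3] [13.7 13.6] 11.5 0.0015
wrist ports 509 [0.5514 0.2326 0.0699] [551.1 232.4] [13.8 13.4] 12.8 0.0015
wrist ports 402 [0.482  0.2363 0.0698] [481.6 236.5] [13.  13.5] 11.6 0.0015
wrist ports 404 [0.4856 0.2187 0.0699] [485.3 218.8] [12.7 13.5] 14.8 0.0015
wrist ports 662 [0.4581 0.2211 0.0713] [457.9 221.7] [ 3.9 49.9] 10.6 0.0024
wrist lips 230 [0.5705 0.2629 0.0458] [570.3 262.8] [ 5.1 13.9] 12.6 0.0007
wrist lips 224 [0.5773 0.2327 0.0458] [577.3 232.7] [ 4.6 13.7] 12.5 0.0007
wrist lips 240 [0.5542 0.2683 0.0456] [554.2 268.4] [18.1  4.2] 12.7 0.001
wrist lips 231 [0.5651 0.2208 0.0457
[... 553 characters left out ...]
0.1  38.7] 12.2 0.001
side ports 101 [0.5504 0.235  0.0699] [550.4 234.2] [12.7 13.6] 17.7 0.0017
side ports 97 [0.4841 0.2211 0.0701] [484.1 221.2] [12.6 11.9] 11.3 0.0016
side ports 105 [0.547  0.2531 0.0701] [547.1 252.7] [12.4 13. ] 17.2 0.0017
side ports 110 [0.4808 0.2389 0.0701] [480.8 238.2] [12.2 12.8] 11.4 0.0018
side lips 55 [0.5767 0.2347 0.0453] [577. 234.] [ 5.  15.3] 12.7 0.0014
side lips 61 [0.5699 0.2652 0.0455] [570.2 264.5] [ 4.9 14.7] 12.7 0.0013
side lips 537 [0.5109 0.2553 0.045 ] [510.1 256.4] [109.4  12.4] 12.2 0.0019
side deck 1496 [0.5105 0.2528 0.036 ] [514.6 236.3] [129.9  61. ] 12.7 0.001
side plate 199 [0.4549 0.2248 0.0758] [455.3 222.6] [ 6.1 50.3] 12.5 0.0009
```

View pics/s9.png

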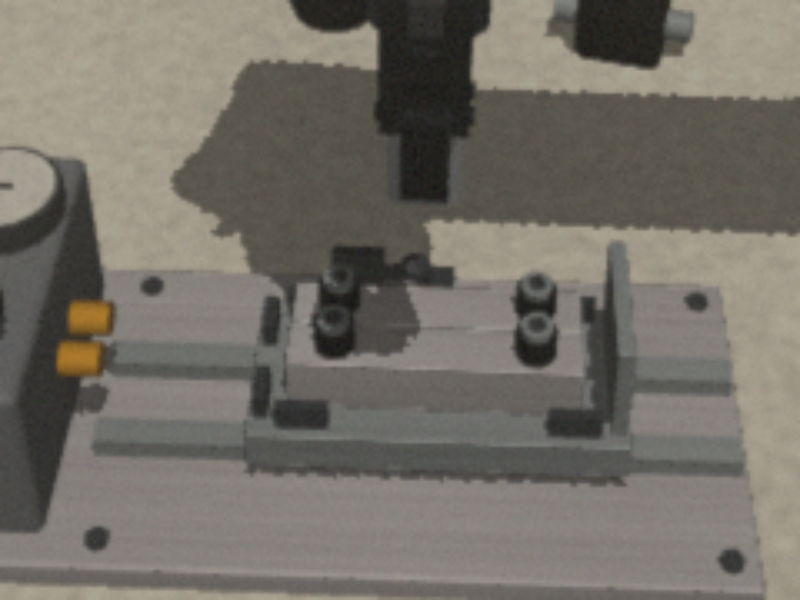

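View pics/w9.png

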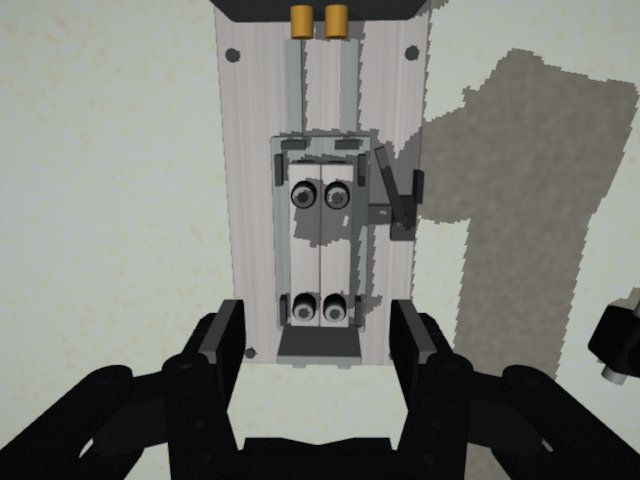

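Wrist and side clouds agree. Both bars lie flat with tops at 57.7 mm, at 12.0°, pair centre (0.516, 0.2345), within 1 mm of the pocket centre. The carriage crept forward about 4 mm. The push plate's near face is at about (0.4525, 0.2215). Next I'll move behind it with the gripper shut.

```bash
python3 -m jog '{"claw":[0.4,0.6,0.8,1,1],"travel":[[0,-0.7,0],[0,-1,0],[0,-1,0],[0,-1,0],[0,-0.3,0]],"roll":[0,0,0,0,0]}';python3 -m jog '{"claw":[1,1],"travel":[[0,0,0],[0,0,0]],"roll":[0,0]}';python3 - <<'E'
from h import *
s=sensors.read_state();R=np.array(s['ee_rot'])
print('tooly ang',np.degrees(np.arctan2(R[1][1],R[0][1])),s['q'],'need',np.round(R.T@(np.array((.4185,.2140,.0600))-s['tcp_pos'])*1000,1))
E
```

```text
clock: 15.45
tcp_pos: [0.418, 0.2116, 0.1414]
ee_rot: [[0.013, 0.977, 0.212], [0.044, 0.211, -0.976], [-0.999, 0.022, -0.04]]
ft_force: [0.3, -0.2, -0.4]
finger_gap: -0.0002
clock: 15.65
tcp_pos: [0.4182, 0.2122, 0.1421]
ee_rot: [[0.014, 0.977, 0.213], [0.046, 0.212, -0.976], [-0.999, 0.024, -0.042]]
ft_force: [-0.5, 0.1, 0.7]
finger_gap: -0.0003
tooly ang 12.252034108753298 [-78.35456438  20.28823492  58.70205519 123.96348001 -27.11470398
  46.68338373 -80.23939891] need [82.1 -1.3  1.7]
```

```bash
python3 -m jog '{"claw":[1,1,1,1,1],"travel":[[0.7,-0.05,0],[0.8,-0.05,0],[0.8,-0.05,0.03],[0.7,-0.05,0.03],[0,0,0]],"roll":[0,0,0,0,0]}';python3 - <<'E'
from h import *
s=sensors.read_state();R=np.array(s['ee_rot'])
print('tooly ang',np.degrees(np.arctan2(R[1][1],R[0][1])),s['q'],'need',np.round(R.T@(np.array((.4185,.2140,.0600))-s['tcp_pos'])*1000,1))
p,d=get_image('side');cv2.imwrite('pics/s10.png',p[...,::-1])
E
```

```text
clock: 16.15
tcp_pos: [0.4237, 0.2157, 0.066]
ee_rot: [[0.024, 0.977, 0.214], [0.047, 0.212, -0.976], [-0.999, 0.034, -0.041]]
ft_force: [0.2, -0.7, -0.7]
finger_gap: 0.0
tooly ang 12.259684192970608 [-69.27330254  27.7659643   48.79083791 126.72933897 -38.19828292
  38.02672222 -70.82354244] need [ 5.8 -5.7  0.8]
```

View pics/s10.png

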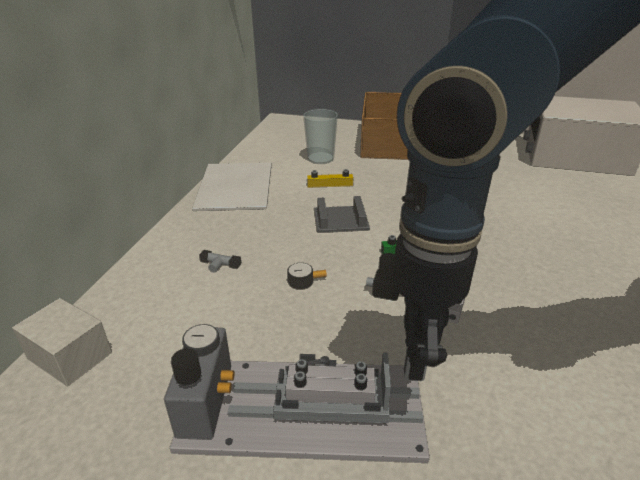

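The side view shows the shut fingers at (418,370), behind the push plate at (393,383), with the bars in the pocket. Starting the push.

```bash
python3 -m jog '{"claw":[1,1,1,1,1],"travel":[[0.12,0.2,0],[0.1,0.2,0],[0.03,0.3,0],[0.02,0.3,0],[0.02,0.3,0]],"roll":[0,0,0,0,0]}';python3 -m jog '{"claw":[1,1,1,1,1],"travel":[[0.02,0.3,0],[0.02,0.3,0],[0.02,0.3,0],[0.02,0.3,0],[0.02,0.3,0]],"roll":[0,0,0,0,0]}'
```

```text
clock: 16.7
tcp_pos: [0.454, 0.223, 0.0618]
ee_rot: [[0.013, 0.977, 0.215], [0.049, 0.214, -0.976], [-0.999, 0.023, -0.045]]
ft_force: [-6.1, -2.2, 6.1]
finger_gap: -0.0004
clock: 17.2
tcp_pos: [0.4789, 0.2291, 0.0589]
ee_rot: [[-0.022, 0.976, 0.217], [0.048, 0.218, -0.975], [-0.999, -0.011, -0.052]]
ft_force: [-7.6, -1.8, 5.4]
finger_gap: -0.0003
```

```bash
python3 -m jog '{"claw":[1,1,1,1],"travel":[[-0.04,0.3,0],[-0.04,0.3,0],[-0.04,0.3,0],[-0.04,0.3,0]],"roll":[0,0,0,0]}';python3 - <<'E'
from h import *
p,d=get_image('side');cv2.imwrite('pics/s11.png',cv2.resize(p[280:460,180:420,::-1],(800,600)));W=cloud(d,campose('side'))
near=np.hypot(W[...,0]-.505,W[...,1]-.234)<.06
m=near&(W[...,2]>.0725)&(W[...,2]<.0775);print(W[m].mean(0),W[m].min(0),W[m].max(0))
E
```

```text
clock: 17.6
tcp_pos: [0.4957, 0.2328, 0.0593]
ee_rot: [[-0.056, 0.974, 0.219], [0.043, 0.222, -0.974], [-0.998, -0.045, -0.054]]
ft_force: [-7.8, -3.7, 3.0]
finger_gap: 0.0001
[0.50535996 0.2460228  0.07525455] [0.48616548 0.22769509 0.072555  ] [0.5453141  0.26081954 0.07747109]
```

View pics/s11.png

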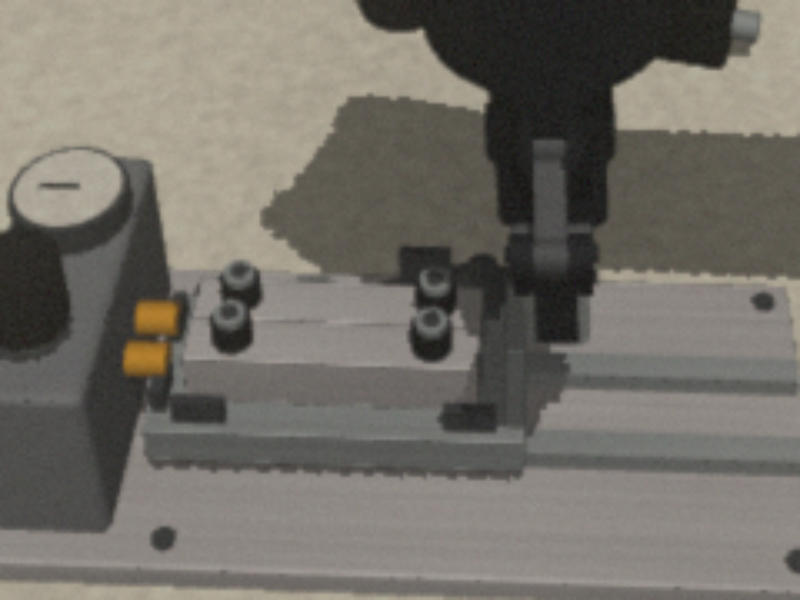

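```bash
python3 -m jog '{"claw":[1,1,1],"travel":[[-0.04,0.35,0],[-0.04,0.35,0],[-0.04,0.35,0]],"roll":[0,0,0]}';python3 - <<'E'
from h import *
p,d=get_image('side');cv2.imwrite('pics/s12.png',cv2.resize(p[280:460,180:420,::-1],(800,600)))
p,d=get_image('scene');cv2.imwrite('pics/sc12.png',cv2.resize(p[215:395,430:570,::-1],(466,600)))
E
```

```text
clock: 17.95
tcp_pos: [0.4947, 0.2327, 0.0592]
ee_rot: [[-0.125, 0.967, 0.221], [0.037, 0.227, -0.973], [-0.991, -0.113, -0.064]]
ft_force: [-21.2, -4.5, 18.2]
finger_gap: 0.0003
```

View pics/s12.png

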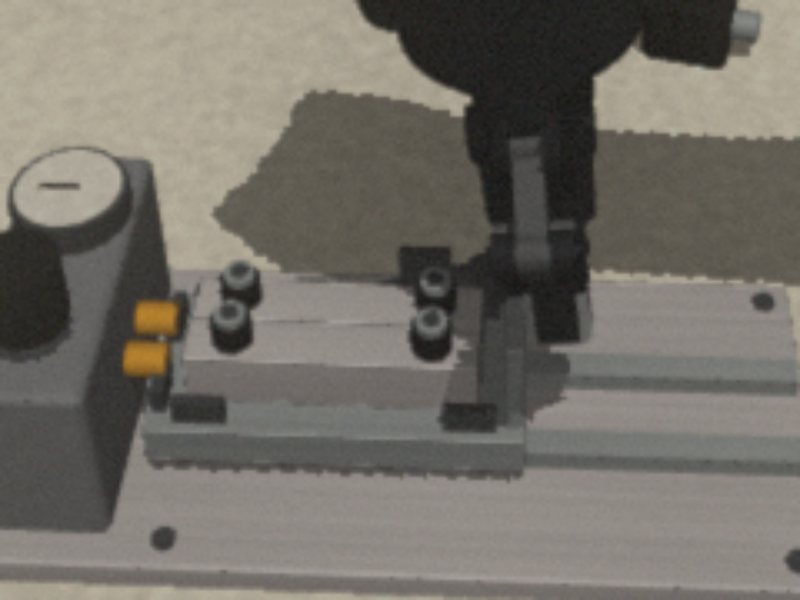

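View pics/sc12.png

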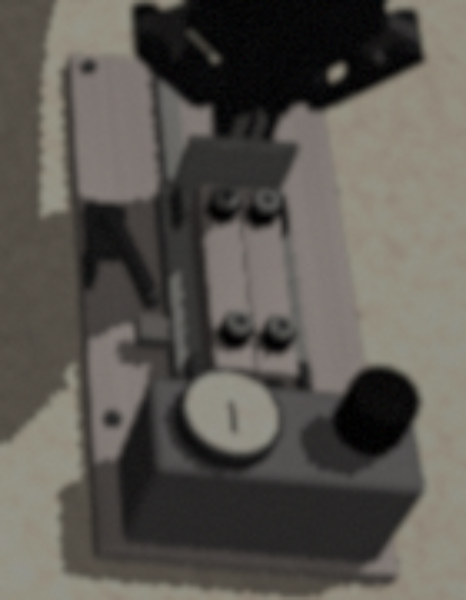

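The carriage is on the hard stop: 21 N with no further travel. In the scene crop the pawl tip at (150,300) sits behind the tooth at (155,330). Backing off.

```bash
python3 -m jog '{"claw":[1,1,1,1,1],"travel":[[0,-0.1,0],[0,-0.3,0],[0.03,-0.5,0],[0,-0.6,0],[0,-0.5,0]],"roll":[0,0,0,0,0]}';python3 - <<'E'
from h import *
print(sensors.read_state()['q'])
p,d=get_image('side');cv2.imwrite('pics/s13.png',cv2.resize(p[280:460,180:420,::-1],(800,600)));W=cloud(d,campose('side'))
near=np.hypot(W[...,0]-.509,W[...,1]-.234)<.03
m=near&(W[...,2]>.0725)&(W[...,2]<.0775);print(W[m].mean(0),W[m].min(0),W[m].max(0))
p,d=get_image('scene');cv2.imwrite('pics/sc13.png',cv2.resize(p[215:395,430:570,::-1],(466,600)))
E
```

```text
clock: 18.55
tcp_pos: [0.446, 0.2213, 0.0654]
ee_rot: [[-0.122, 0.968, 0.221], [0.038, 0.228, -0.973], [-0.992, -0.11, -0.065]]
ft_force: [-0.1, 0.7, -0.3]
finger_gap: 0.0001
[-62.92267454  32.86725052  46.58598158 118.55481059 -37.07195721
  50.39377195 -69.79987812]
[0.502004   0.23629099 0.07580494] [0.49437466 0.20893119 0.0725614 ] [0.53085355 0.2581779  0.07748961]
```

View pics/s13.png

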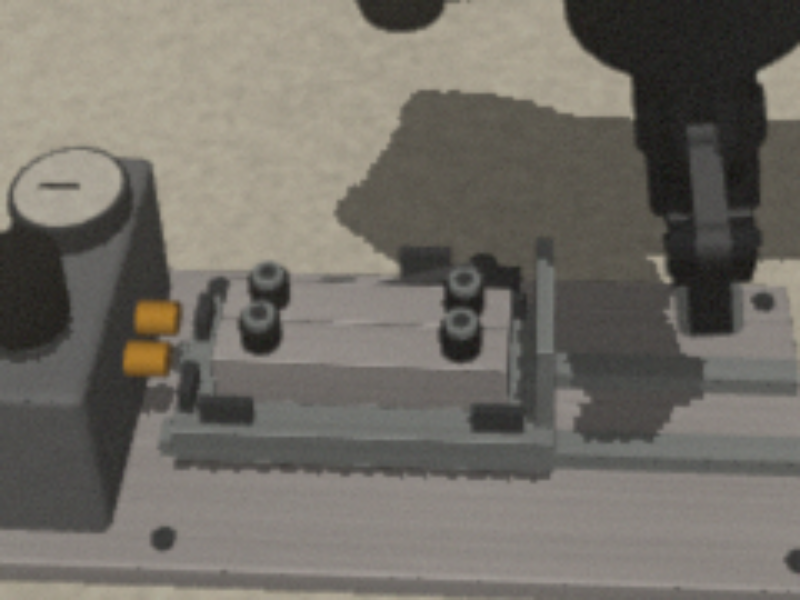

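View pics/sc13.png

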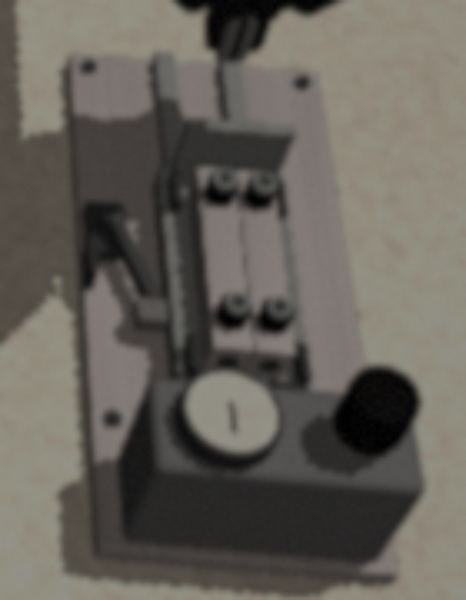

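The carriage sprang back about 9 mm from the stop and is held by the pawl, whose tip meets the tooth at (155,305) in the scene crop. The bars are still in place. Retracting and doing a final check.

```bash
python3 -m jog '{"claw":[1,1,1,1,1],"travel":[[-0.5,-0.1,0],[-0.9,-0.12,0],[-1,-0.12,0],[-1,-0.1,0],[-0.5,0,0]],"roll":[0,0,0,0,0]}';python3 -m jog '{"claw":[1,1,1,1,1],"travel":[[0,0,0],[0,0,0],[0,0,0],[0,0,0],[0,0,0]],"roll":[0,0,0,0,0]}';python3 - <<'E'
from h import *
def rect(w): 
    r=cv2.minAreaRect((w[:,:2]*1000).astype(np.float32)); return np.round(r[0],1),np.round(r[1],1),round(r[2],1)
for n in ('side','wrist','scene'):
    s=sensors.read_state();P=campose(n,s);p,d=get_image(n);cv2.imwrite(f'pics/{n}14.png',p[...,::-1]);W=cloud(d,P)
    near=np.hypot(W[...,0]-.565,W[...,1]-.246)<.085
    for lab,lo,hi in (('tops',.0545,.061),('ports',.067,.0725),('deck',.033,.0385),('plate',.073,.0775)):
        m=(near&(W[...,2]>lo)&(W[...,2]<hi)).astype(np.uint8);k,l,st,_=cv2.connectedComponentsWithStats(m)
        for i in range(1,k):
            if st[i,4]>60: w=W[l==i];print(n,lab,st[i,4],w.mean(0).round(4),*rect(w))
    for t in ('short_bar','regulator','gauge','tee'):
        r=models.search_frame(n,t)
        if r: u=r[0]['at'];print(n,t,np.round(u),W[int(u[1]),int(u[0])].round(3))
E
```

```text
clock: 19.15
tcp_pos: [0.4486, 0.2147, 0.169]
ee_rot: [[-0.12, 0.968, 0.221], [0.037, 0.227, -0.973], [-0.992, -0.109, -0.063]]
ft_force: [1.3, 0.1, -0.1]
finger_gap: 0.0004
clock: 19.65
tcp_pos: [0.4492, 0.215, 0.1687]
ee_rot: [[-0.119, 0.968, 0.221], [0.037, 0.227, -0.973], [-0.992, -0.108, -0.063]]
ft_force: [-0.8, 0.7, 0.0]
finger_gap: 0.0003
side tops 72 [0.6418 0.2643 0.0577] [642.2 262.9] [ 1.1 61.7] 12.8
side tops 1818 [0.5611 0.2487 0.0579] [562.5 246.1] [99.9 37.9] 11.9
side ports 64 [0.6415 0.2655 0.0696] [642.  263.1] [ 1.  62.7] 12.7
side ports 199 [0.595  0.2549 0.0699] [595.6 253.5] [13.8 32. ] 10.8
side ports 102 [0.5307 0.2316 0.0701] [530.6 231. ] [13.6 12.1] 51.6
side ports 105 [0.527  0.2494 0.07  ] [527.3 248.7] [12.3 12.1] 16.0
side deck 1468 [0.5559 0.2636 0.036 ] [561.7 246.9] [129.3  61.3] 12.1
side plate 177 [0.5015 0.2356 0.0759] [502.4 233.5] [ 5.5 50.5] 12.8
side short_bar [454. 302.] [0.384 0.022 0.022]
side regulator [376. 284.] [0.499 0.017 0.03 ]
side gauge [303. 276.] [0.616 0.02  0.025]
side tee [220. 258.] [ 0.769 -0.002  0.015]
wrist tops 6100 [0.
[... 469 characters left out ...]
wrist short_bar [540. 330.] [0.384 0.024 0.021]
wrist regulator [619. 227.] [0.483 0.016 0.029]
wrist gauge [330. 112.] [0.512 0.23  0.036]
scene tops 85 [0.5038 0.2301 0.0576] [503.2 231.4] [ 6.2 49.9] 13.7
scene tops 994 [0.566  0.244  0.0574] [561.5 244.3] [101.2  37.1] 11.9
scene ports 72 [0.5036 0.231  0.0698] [503.3 231.6] [ 6.9 50. ] 8.3
scene deck 410 [0.5589 0.2192 0.0354] [561.8 219.7] [120.5  15.9] 10.4
scene deck 112 [0.5519 0.2706 0.0355] [550.5 270.2] [72.9  5.8] 11.7
scene plate 118 [0.5017 0.2313 0.0751] [501.3 231.1] [ 7.7 49. ] 12.0
scene short_bar [384. 197.] [0.387 0.019 0.019]
scene regulator [358. 228.] [ 0.499 -0.003  0.048]
scene tee [300. 382.] [ 0.777 -0.009  0.014]
```

View pics/side14.png

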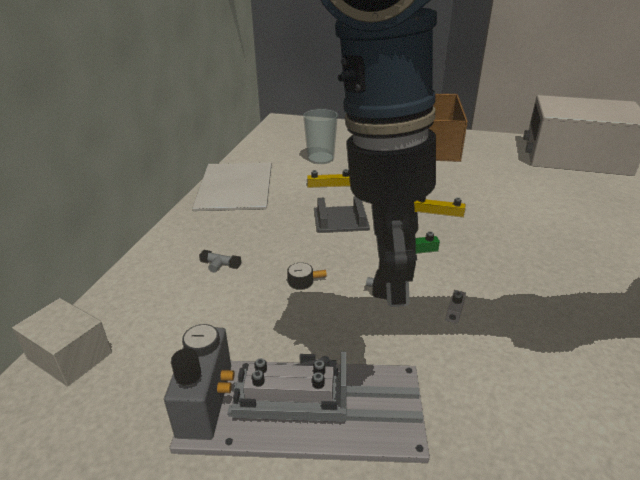

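View pics/wrist14.png

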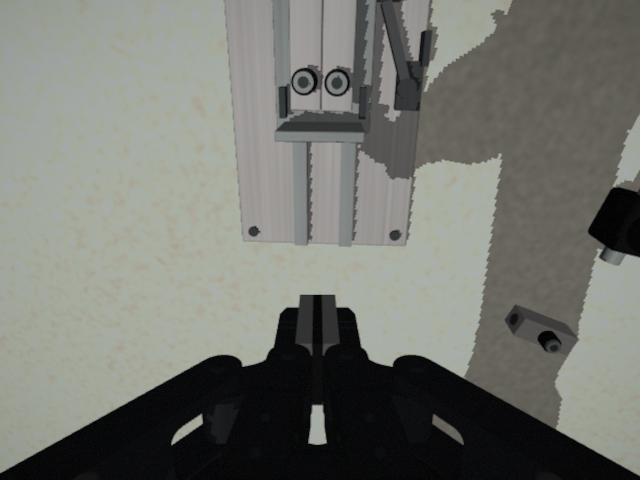

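```bash
python3 -c "
from rig import job_done;print(job_done())"
```

```text
the job is handed in; nothing more can be done
None
```

I picked up both aluminium bars from the stand in one grasp and laid them side by side in the carriage pocket, ports up. After letting go, I pushed the plate to the hard stop, backed off and handed the job in at about 20 s.

**Last checks:**
- **Bars:** they lie flat, with tops at about 58 mm. They are within about 1 mm of the pocket centre and within 1° of its direction.
- **Carriage:** it settled back about 9 mm from the hard stop. The plate then stayed at x ≈ 0.502 m in pictures about 1 s apart. Total travel was about 51 mm, which fits the click position if the carriage started near 0.02 m. I had no direct reading of the carriage or pawl joints. The pawl tip shows against the tooth in the scene picture.
- **Other things on the bench:** the side-camera positions of the short bar, gauge and tee are within about 5 mm of where they started, and the scene camera agrees for the regulator.

**What was off:**
- The carriage crept forward about 4 mm while I was setting the bars down.
- The tool tilted about 6–7° during the push. I left it that way, clear of everything.
- The side camera placed things about 1.5 to 3 mm to the +y side of the other two cameras, within the tolerances.
- The final scene and wrist searches did not locate the gauge. The wrist search reported a false hit on the tester, but the side camera showed the gauge in place. The side search for the regulator also moved by 16 mm, because the arm partly hid it.

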